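Click the check-in screen round to the visitor mark

ROBOT

A 7-joint arm with a two-finger parallel gripper is mounted at the origin on the work surface. World frame = base frame: x ahead of the robot, y to its left, z up, the work surface at z = 0. Lengths are in m, angles in rad, forces in N, time in s.
With the tool pointing down it reaches from about 0.425 to 0.875 m from the base axis. Payload 9.9 kg.
Tool frame: the origin (TCP) lies on the centre line of the jaws, within the pads' length; the fingertips stand 17 mm ahead of it and the grasp point (between the pads) lies 2 mm behind it; z points along the fingers, y is the direction in which the jaws open and shut (so a half turn about z gives the same grasp; the last joint's range is limited). The gripper opens to 85 mm and grips with 20 to 120 N. Pads are 22 mm wide; open, the fingers measure 114 mm over their backs; the gripper's body (76 mm by 85 mm) begins 54 mm behind the grasp point. The pads swing forward as they close: fully open they stand 13 mm farther back than shut.
Start: joints at [1.136, 0.576, 0.025, 1.437, -0.015, 1.129, -0.057], TCP at [0.232, -0.634, 0.248] pointing down, gripper open.
Joint ranges: [-2.76, 2.76], [-0.34, 2.15], [-1.52, 1.57], [0.19, 2.46], [-1.09, 4.23], [0.17, 1.99], [-2.82, 2.82]. Speed limits (rad/s): [2.22, 2.22, 3.01, 3.01, 3.14, 3.14, 3.14].

INTERFACE

Orientations are given as a unit quaternion [w, x, y, z].
In Python, from bench import bot gives the robot as it stands. The module is installed in compiled form; this text tells all that it offers.
- The arm moves only by the tool play_rows, never from a script. Its argument "increments" is a list of rows, each a list of 7 numbers: the closure in counts, from 0 (fully open) to 255 (shut), then the shift along the world's x, y, z in cm, then the turn, a rotation vector about the world's x, y, z in degrees. In form: [[claw, x, y, z, ax, ay, az], ...]. A call has 1 to 10 rows; each row is the pose to reach, as a shift and turn from the pose commanded when the call began; what a row does not reach only later rows make up. A row lasts 1/8 s, in which the tool goes at most 62.5 mm and 10.7 degrees, less where a joint would pass 70% of its speed; a pose out of reach is approached as far as the arm can. A call with a gripper value outside its range is refused whole. The fingers move at their own pace and stop on an object; "squeeze" is the grip in N (left out, the last holds). Time passes only in rows, so rows that repeat a pose let the fingers close. It gives the time, the measured TCP pose, the force and the opening at its end, in the units of the state.
- bot.observe(): the state, without advancing time (a new reading comes with each control period).
- bot.camera(name): name is "scene" or "top" or "wrist"; returns a dict with "pixels" (400x640x3 uint8, red, green, blue), "fovy" (degrees; the focal length in pixels is half the picture's height over the tangent of half this angle, whatever the lens; pixels are square), "cx", "cy" (the principal point, pixels), "rvec" (rotation vector, rad) and "tvec" (3), from world to camera coordinates, as OpenCV has them. Camera axes: x right, y down, z forward; pixel columns grow to the right and rows downward; lengths in m; the calibration is good to about 2 mm. A picture is of the moment at which its call begins. There is no depth.
- bot.job_done(): hands the job in, once; it reports no verdict.
Trained networks look in a picture, given as the dict that the camera call returned (one of the last four; its "shot" number tells which), for a name from the list of things; names that differ only in an ending like _2 or _b are one class to them, and where a whole thing is asked for, a point or a joint stands for the part that bears it (a point fixed in the world has none). Each returns a list of dicts, best first, with "conf" (0 to 1); they miss things now and then, are a little off and sometimes report something else, mostly with a low value. They report only what shows in the picture. A call takes as long as a camera call. They do not tell look-alikes from the thing itself.
- bot.spot_in(picture, query): "point" ([x, y, z] in m, in the coordinates of the camera as it stood for that picture, good to about 4 mm: the middle of the surface that is visible of it).
- bot.landmark_of(picture, query): "point" ([x, y, z] in m, in the coordinates of the camera as it stood for that picture, good to about 4 mm: a listed point, or the origin of a listed thing).
The state is a dict: "time": time; "joint_pos": joint angles; "dq": joint speeds; "effort": joint torques, N m; "eef_pos": TCP position; "orientation": TCP orientation; "ft_force": force on the tool from outside, world axes, zero at the start; "wrist_torque": the same for the moment, N m; "grip_width": opening from 0.0 (shut) to 1.0 (fully open).
Only numpy, scipy, OpenCV 4.12 (cv2) and the standard library are available. Lean on these libraries where they do the work, as an engineer would, in place of code of your own. Each camera call takes 0.05 s, during which the arm holds its last target.

TASK

At the ward desk, turn the check-in screen counter-clockwise (seen from above) on its clicking swivel stand until the pointer below the screen stands at the tall flat-headed tab on the foot, and leave it settled in that notch. The other three tabs are only short stubs: ignore them. Never let the screen run on past the tall tab to the next notch, or the next window could read it, and leave the other desk things where they are.

Things in the scene. Friction and masses are not known exactly. Their poses are not given: they have to be found in the camera images.
- stand: Fixed grey foot, 210 mm across, 30 high. Origin: underside centre, on the swivel axis. At the start the screen is in notch 0, axes as the foot's; it turns only counter-clockwise, stops at -14 and +280 degrees. Notches (and tick lines on the rim) every 22.5 degrees. 0.2 to 0.45 N m takes it over the crest half way between two, then it snaps on; let go between, it falls into the nearer notch.
- screen_top (a point): Middle of the screen's top edge, on the swivel axis, 208 mm above the desk. x axis: the panel's normal, glass and pointer facing -x; y: along its width. White upright slab 200 mm wide, 130 high, 12 thick, centred over the axis, lower edge 78 mm up, on a 32 mm neck and a disc 144 mm across (top 45 mm up). Pinch it across its thickness at the top edge.
- aim (a point): Point that turns with the screen: 88 mm from the swivel axis, straight ahead of the dark pointer nib (nib 12 mm wide, its tip 83 mm from the axis, on the disc below the glass side of the screen), 30 mm above the desk. Axes as for screen_top. It lies over the foot of a tab when the pointer stands at that tab.
- tall_tab: The tall steel tab that marks the wanted place: a 7 mm post with a flat round head 20 mm across, 27 mm high in all, fixed on the foot's rim 88 mm from the swivel axis. Origin: centre of its underside. It stands at notch 7, 8, 9 or 10 counted counter-clockwise from where the pointer starts (157.5 to 225 degrees), so several grasps are needed.
- stub_a: Short steel stub, 9 mm across and 9 mm high, fixed on the foot's rim at another of notches 7 to 10; not wanted.
- stub_b: A second short stub, as stub_a, at another of these notches; not wanted.
- stub_c: A third short stub, as stub_a, at the remaining notch of these; not wanted.
- pump_bottle: Bystander: clear pump bottle, 60 mm across, 137 mm high, loose. Origin: centre of its underside.
- stapler: Bystander: black stapler, 130 x 34 mm, 50 mm high, loose. Origin: centre of its underside.
- pen_cup: Bystander: empty dark steel pen cup, 76 mm across, 95 mm high, loose. Origin: centre of its underside.
Mind the look-alikes: they are no part of the job. Several things have the shape of the stand; the one meant has the colours described above.

How it is judged:
At the end, for the whole second after the job is handed in: The screen is let go and stays settled in the notch of the tall tab: the aim point ahead of the pointer is within 9 mm (about 0.1 rad) of the tall tab's centre, seen from above (horizontal distance between aim and tall_tab below 0.009 m); the robot touches nothing.
It fails at once if the screen runs past the tall tab by more than half a notch (the tall tab's centre more than 20 mm behind the pointer line, about 0.23 rad) (y of tall_tab in the frame of aim above 0.02 m and x of tall_tab in the frame of aim below 0.085 m).
It fails at once if the pump bottle is pushed more than 30 mm away or knocked over (distance of pump_bottle from where it was at the start of the episode above 0.03 m or angle between pump_bottle's own z axis and vertical above 0.5 rad).
It fails at once if the stapler is pushed more than 30 mm away or knocked over (distance of stapler from where it was at the start of the episode above 0.03 m or angle between stapler's own z axis and vertical above 0.5 rad).
It fails at once if the pen cup is pushed more than 30 mm away or knocked over (distance of pen_cup from where it was at the start of the episode above 0.03 m or angle between pen_cup's own z axis and vertical above 0.5 rad).
It also fails if it takes over 54 s, if anything falls off the work surface, if the arm or the gripper's body presses on something with over 40 N, if the wrist force passes 120 N, or if a joint passes its speed limit or range.

## Working session

There is one attempt and no reset: what is moved stays moved. The work goes in short steps, Python scripts to look and compute and a tool call to move; the robot and the scene stay as the last step left them, time stands still between calls to the robot, and variables do not carry over. Pictures are saved under pics/ and viewed, and the job is handed in when it is done.

Besides the shell and the picture viewer there is one more tool, called after "Request:" as name(argument=value, ...) on one line, values as JSON. play_rows: Moves the arm, as the interface text tells. Its arguments: {"type":"object","properties":{"increments":{"type":"array","items":{"type":"array","items":{"type":"number"}}},"squeeze":{"type":"number"}},"required":["increments"]}

```bash
mkdir -p pics; cat > h.py <<'E'
import numpy as np, cv2
from bench import bot
def K(p):
    f=200/np.tan(np.radians(p['fovy'])/2); return np.array([[f,0,p['cx']],[0,f,p['cy']],[0,0,1]])
def RT(p): return cv2.Rodrigues(np.array(p['rvec'],float))[0],np.array(p['tvec'],float)
def w(p,c):
    R,t=RT(p); return R.T@(np.array(c)-t)
def px(p,X):
    R,t=RT(p); c=K(p)@(R@np.array(X)+t); return c[:2]/c[2]
def onz(p,uv,z):
    R,t=RT(p); d=R.T@np.linalg.inv(K(p))@np.array([uv[0],uv[1],1.]); o=-R.T@t; return o+d*(z-o[2])/d[2]
def save(p,n,crop=None,s=1):
    im=p['pixels'][:,:,::-1]
    if crop: im=im[crop[1]:crop[3],crop[0]:crop[2]]
    if s!=1: im=cv2.resize(im,None,fx=s,fy=s,interpolation=cv2.INTER_CUBIC)
    cv2.imwrite('pics/'+n+'.png',im)
E
python3 - <<'E'
from h import *
np.set_printoptions(precision=3,suppress=True)
for n in ['scene','top']:
    p=bot.camera(n); save(p,n+'0')
    print(n,p['fovy'],p['cx'],p['cy'],-RT(p)[0].T@RT(p)[1])
    for q in ['stand','screen_top','aim','tall_tab','stub_a','pump_bottle','stapler','pen_cup']:
        for d in bot.landmark_of(p,q): 
            X=w(p,d['point']); print(q,round(d['conf'],2),X,px(p,X))
o=bot.observe(); print({k:np.array(v) for k,v in o.items()})
E
```

```text
scene 42.06609096721144 317.3629741782569 199.4365595226088 [1.398 0.206 1.077]
stand 0.96 [ 0.263  0.243 -0.001] [423.462 183.296]
stand 0.78 [0.755 0.28  0.003] [416.968 330.489]
stand 0.72 [ 0.801 -0.009 -0.006] [290.598 322.946]
stand 0.66 [ 0.511 -0.004 -0.001] [322.271 229.919]
screen_top 0.9 [0.259 0.249 0.202] [436.887 128.307]
screen_top 0.77 [0.754 0.284 0.209] [433.133 278.538]
screen_top 0.65 [ 0.509 -0.008  0.211] [321.085 172.599]
screen_top 0.56 [ 0.8   -0.007  0.205] [287.793 269.39 ]
tall_tab 0.64 [0.579 0.047 0.029] [335.421 245.77 ]
pump_bottle 0.96 [ 0.486  0.395 -0.005] [472.353 252.182]
pen_cup 0.65 [ 0.68  -0.413 -0.001] [155.53  249.141]
top 51.68796864430929 321.35531613029536 193.15817539596836 [ 0.4   -0.022  1.29 ]
stand 0.91 [ 0.794 -0.015 -0.002] [318.89 108.66]
stand 0.88 [ 0.509 -0.011  0.004] [317.644 197.189]
stand 0.62 [0.751 0.28  0.001] [226.324 121.532]
stand 0.59 [ 0.258  0.245 -0.001] [234.454 278.306]
screen_top 0.98 [0.757 0.283 0.202] [208.636  99.663]
screen_top 0.95 [0.258 0.24  0.203] [219.828 287.346]
screen_top 0.77 [ 0.509 -0.01   0.21
[... 308 characters left out ...]
99.611 174.864]
stub_a 0.45 [ 0.673 -0.418  0.001] [446.02  145.853]
pump_bottle 0.67 [0.481 0.389 0.001] [189.775 206.115]
stapler 0.9 [ 0.492 -0.376 -0.005] [433.678 202.921]
pen_cup 0.91 [ 0.672 -0.416  0.003] [445.525 145.998]
{'time': array(0.9), 'joint_pos': array([ 1.136,  0.576,  0.025,  1.437, -0.015,  1.129, -0.056]), 'dq': array([ 0.002,  0.002, -0.001,  0.   , -0.   ,  0.001,  0.002]), 'effort': array([  0.001, -76.549,   2.249, -28.631,   0.015,   0.003,  -0.   ]), 'eef_pos': array([ 0.232, -0.634,  0.248]), 'orientation': array([0.   , 0.985, 0.175, 0.   ]), 'ft_force': array([-0.548, -0.062, -0.341]), 'wrist_torque': array([-0.004,  0.048, -0.009]), 'grip_width': array(0.998)}
```

View pics/scene0.png

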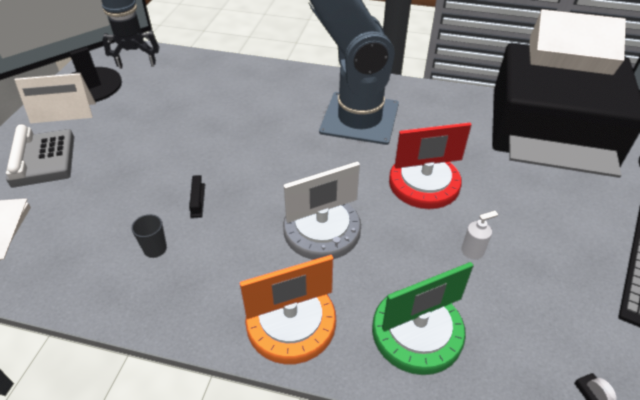

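View pics/top0.png

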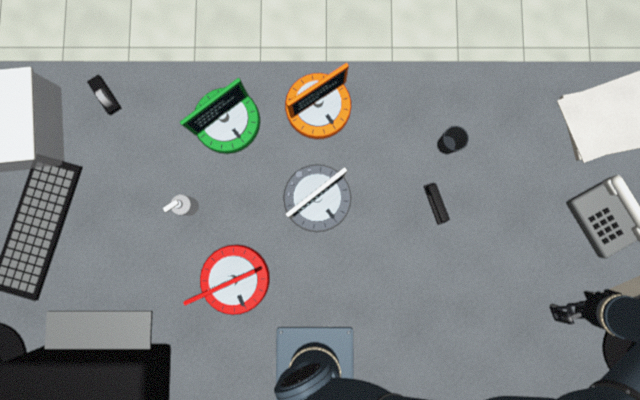

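```bash
python3 - <<'E'
import cv2
a=cv2.imread('pics/top0.png')[145:245,265:365]; b=cv2.imread('pics/scene0.png')[150:300,250:400]
import numpy as np
cv2.imwrite('pics/crop0.png',np.hstack([cv2.resize(a,(400,400),interpolation=2),cv2.resize(b,(400,400),interpolation=2)]))
E
```

```text
(no output)
```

View pics/crop0.png

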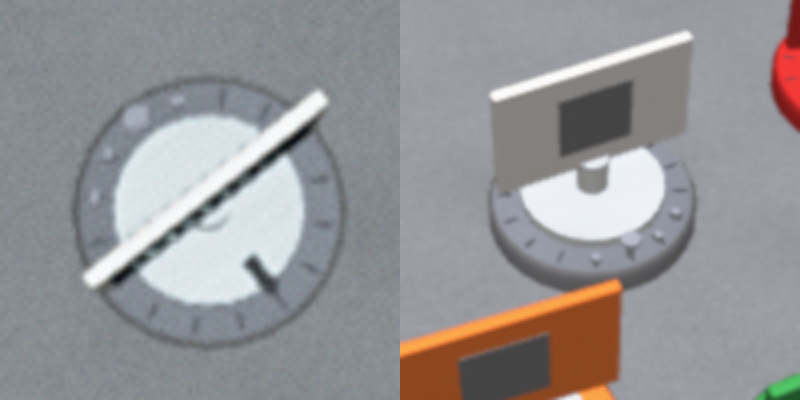

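The stand could be any of four, by top-view pixel: grey/white (318,197), red (234,279), green (226,121), orange (319,108). The grey/white one at (318,197) fits the description. Its big round head is at about (299,174), with the stubs at (309,170), (292,183) and (288,194). The pointer is at about (331,214). Next I'll compute the angles.

```bash
python3 - <<'E'
from h import *
np.set_printoptions(precision=4,suppress=True)
p=bot.camera('top')
g=p['pixels']
C=[]
for k in range(1):
    for q in ['stand','screen_top','aim','tall_tab']:
        for d in bot.landmark_of(p,q):
            X=w(p,d['point'])
            if np.hypot(X[0]-.51,X[1]+.01)<.15: print(q,X)
def c2p(u,v): return (265+(u+.5)/4-.5,145+(v+.5)/4-.5)
# foot circle outer at z~.03: crop centre/radius
for n,uv,z in [('footL',(75,212),.015),('footR',(345,212),.015),('T',(212,77),.015),('B',(210,347),.015),('s7',(178,100),.036),('tall',(137,117),.057),('s9',(108,152),.036),('s10',(94,196),.036),('nibtip',(273,290),.046),('scr1',(322,98),.208),('scr2',(92,280),.208)]:
    X=onz(p,c2p(*uv),z); print(n,X, np.degrees(np.arctan2(X[1]+.0095,X[0]-.5105)),np.hypot(X[1]+.0095,X[0]-.5105))
E
```

```text
stand [ 0.5077 -0.011   0.0021]
screen_top [ 0.5075 -0.0104  0.2068]
aim [ 0.4391 -0.0599  0.0289]
aim [0.5755 0.0459 0.0314]
tall_tab [0.5751 0.0422 0.0306]
footL [0.5064 0.0952 0.015 ] 92.22336601689584 0.10475920626685876
footR [ 0.5065 -0.114   0.015 ] -92.18202012697378 0.10454851354711021
T [ 0.6122 -0.0108  0.015 ] -0.7398356466015844 0.10173527574801443
B [ 0.4023 -0.0095  0.015 ] -179.9844212872181 0.1081544945083793
s7 [0.5909 0.0151 0.036 ] 16.98389022435711 0.08405442205202342
tall [0.5748 0.0453 0.057 ] 40.447795851384875 0.0844287526066723
s9 [0.5507 0.0684 0.036 ] 62.70422768137832 0.08770519096549607
s10 [0.5169 0.0789 0.036 ] 85.83652263366855 0.08860805451313263
nibtip [ 0.445  -0.0572  0.046 ] -143.94066707757366 0.08100225960756134
scr1 [ 0.5661 -0.0853  0.208 ] -53.73795902541461 0.09400515510490301
scr2 [0.4457 0.0659 0.208 ] 130.68124136669525 0.09945890936356719
```

Notch 8 is the target: the tall tab is at about 39° and the pointer at about -142°, a turn of 180°. The screen axis is at about (0.5075, -0.0105) and the panel normal at 38.5°. I'll start with tool y at -141.5°, so joint 7 may be able to sweep the full 180°. First I move above the stand.

Request:
play_rows(increments=[[0,0,2,5,0,0,-5],[0,2,7,8,0,0,-14],[0,4.5,13,9,0,0,-22],[0,7,19,9,0,0,-30],[0,9.5,25,9,0,0,-38],[0,12,31,9,0,0,-46],[0,15,36.5,9,0,0,-54],[0,18,42,9,0,0,-62],[0,20.5,47.5,9,0,0,-70],[0,23,52.5,9,0,0,-71.7]], squeeze=80)

```text
time: 2.4
eef_pos: [0.4597, -0.1131, 0.3387]
orientation: [-0.0, 0.9, -0.437, 0.001]
ft_force: [1.3, -0.3, 0.3]
grip_width: 1.003
```

Request:
play_rows(increments=[[0,2,5,0,0,0,0],[0,4.5,9.5,0,0,0,0],[0,4.65,10.0,-1,0,0,0],[0,4.65,10.0,-1,0,0,0]])

```text
time: 2.9
eef_pos: [0.5049, -0.015, 0.3275]
orientation: [0.001, 0.9, -0.435, -0.001]
ft_force: [0.4, -0.7, -0.2]
grip_width: 0.999
```

```bash
python3 - <<'E'
from h import *
np.set_printoptions(precision=4,suppress=True)
o=bot.observe(); print(np.array(o['joint_pos']),np.array(o['eef_pos']),o['orientation'])
p=bot.camera('wrist'); save(p,'w1')
for q in ['screen_top','aim','tall_tab','stand']:
    for d in bot.landmark_of(p,q): print(q,d['conf'],w(p,d['point']))
p=bot.camera('scene'); save(p,'s1',(220,60,500,300),2.5)
E
```

```text
[-0.0389  0.2551 -0.0319  1.7458  0.0092  1.1427 -2.5445] [ 0.5049 -0.015   0.3275] [ 0.0006  0.9004 -0.435  -0.0007]
screen_top 0.7 [ 0.5125 -0.0062  0.2092]
aim 0.95 [ 0.4392 -0.0607  0.0332]
aim 0.66 [0.6858 0.2273 0.0304]
aim 0.62 [0.5152 0.082  0.0321]
tall_tab 0.64 [0.5729 0.0494 0.0308]
stand 0.93 [ 0.5075 -0.0065  0.0041]
stand 0.87 [ 0.8022 -0.0057  0.0006]
stand 0.79 [0.7568 0.2771 0.0015]
```

View pics/w1.png

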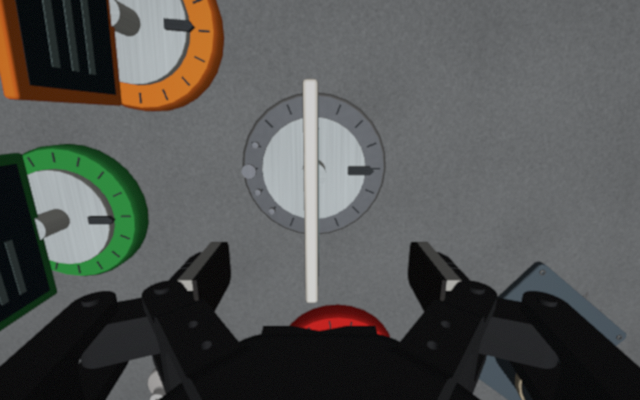

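The wrist view shows the white panel parallel to the jaws' faces, from (310,80) to (312,302). The round head is at (248,172), opposite the nib at (360,170). I'll work out the panel line precisely.

```bash
python3 - <<'E'
from h import *
np.set_printoptions(precision=4,suppress=True)
p=bot.camera('wrist')
a=onz(p,(310.5,79.5),.208);b=onz(p,(311.5,302.5),.208)
print(a,b,(a+b)/2,np.linalg.norm(a-b),np.degrees(np.arctan2(*(a-b)[[1,0]])))
f=[onz(p,u,.03) for u in [(243,163),(385,163),(314,92.5),(314,234)]]; print(np.mean(f,0))
t=onz(p,(248,172),.057); print(t)
print(onz(p,(373,171),.046))
E
```

```text
[ 0.5695 -0.0853  0.208 ] [0.4462 0.0719 0.208 ] [ 0.5078 -0.0067  0.208 ] 0.19975598661993677 -51.89339551013913
[ 0.5109 -0.0099  0.03  ]
[0.5781 0.0494 0.057 ]
[ 0.4425 -0.0568  0.046 ]
```

View pics/s1.png

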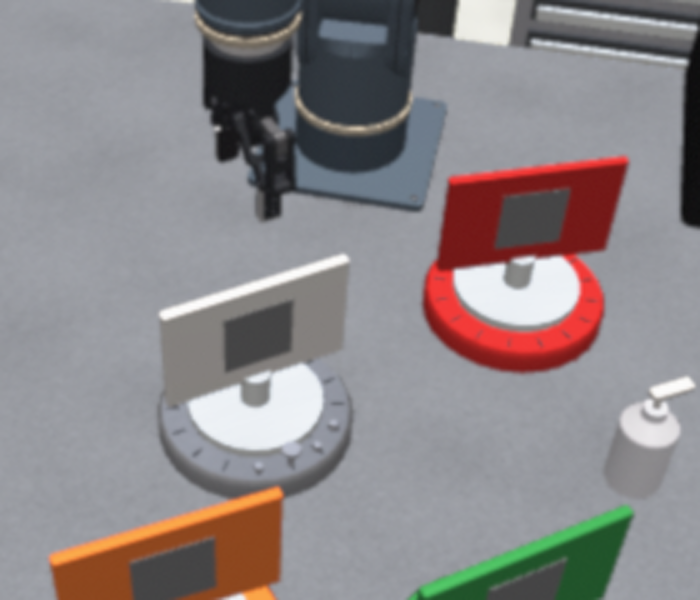

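Request:
play_rows(increments=[[0,0.2,0.4,-3,0,0,0],[0,0.2,0.4,-7,0,0,0],[0,0.2,0.4,-11,0,0,0],[0,0.2,0.4,-13.5,0,0,0],[0,0.2,0.4,-13.5,0,0,0],[0,0.2,0.4,-13.5,0,0,0]])

```text
time: 4.0
eef_pos: [0.5082, -0.011, 0.1943]
orientation: [-0.0, 0.9, -0.435, 0.001]
ft_force: [0.1, 0.0, 0.4]
grip_width: 1.001
```

```bash
python3 - <<'E'
from h import *
p=bot.camera('wrist'); save(p,'w2'); print(bot.observe()['eef_pos'])
E
```

```text
[ 0.50834885 -0.01092028  0.19456513]
```

View pics/w2.png

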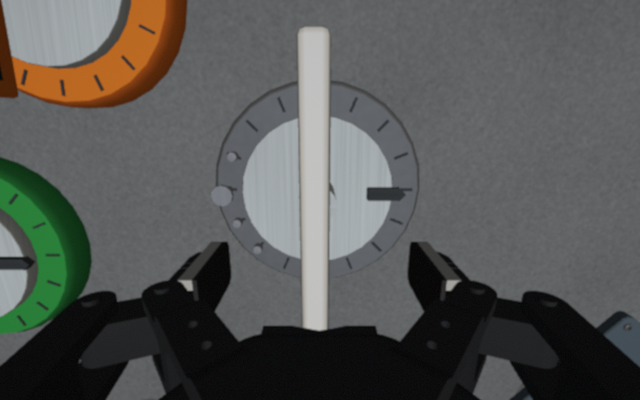

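The panel is at column 315 and the jaw midline at 319.5, about 2 mm toward the tall tab. I'll centre on it and close.

Request:
play_rows(increments=[[0,0.15,0.12,0,0,0,0],[120,0.15,0.12,0,0,0,0],[220,0.15,0.12,0,0,0,0],[255,0.15,0.12,0,0,0,0],[255,0.15,0.12,0,0,0,0],[255,0.15,0.12,0,0,0,0],[255,0.15,0.12,0,0,0,0],[255,0.15,0.12,0,0,0,0]], squeeze=80)

```text
time: 5.05
eef_pos: [0.5094, -0.0093, 0.1935]
orientation: [-0.0, 0.9, -0.435, 0.0]
ft_force: [0.7, 2.2, 2.8]
grip_width: 0.126
```

Gripped, with little force. I'll turn 45° first and check.

Request:
play_rows(increments=[[255,0,0,0,0,0,5],[255,0,0,0,0,0,11],[255,0,0,0,0,0,17],[255,0,0,0,0,0,22.5],[255,0,0,0,0,0,28],[255,0,0,0,0,0,34],[255,0,0,0,0,0,40],[255,0,0,0,0,0,45],[255,0,0,0,0,0,45],[255,0,0,0,0,0,45]])

```text
time: 6.3
eef_pos: [0.5106, -0.0072, 0.1935]
orientation: [-0.002, 0.998, -0.057, 0.001]
ft_force: [6.3, 9.9, -1.8]
grip_width: 0.127
```

```bash
python3 - <<'E'
from h import *
np.set_printoptions(precision=3,suppress=True)
p=bot.camera('wrist'); save(p,'w3'); o=bot.observe();print(np.array(o['joint_pos']),np.array(o['wrist_torque']))
E
```

```text
[ 0.105  0.4   -0.251  1.937  0.13   0.817 -1.901] [ 1.611 -1.063 -0.083]
```

View pics/w3.png

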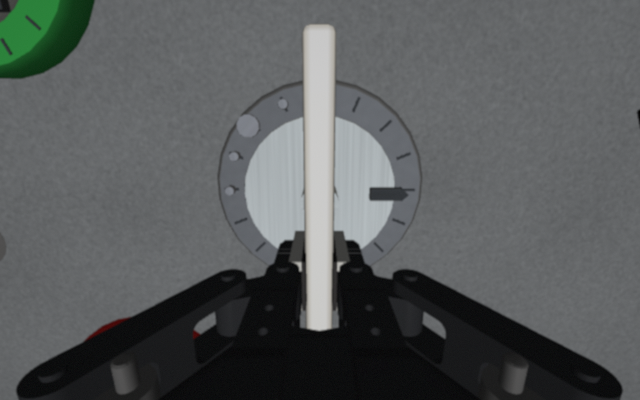

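The screen turned with the tool, and the nib is exactly on a tick at (412,190). The side force is small. I'll re-centre slightly (+1, +2 mm) and turn 67.5° more, to 112.5° in total.

Request:
play_rows(increments=[[255,0.1,0.2,0,0,0,7],[255,0.1,0.2,0,0,0,15],[255,0.1,0.2,0,0,0,23],[255,0.1,0.2,0,0,0,31],[255,0.1,0.2,0,0,0,39],[255,0.1,0.2,0,0,0,47],[255,0.1,0.2,0,0,0,55],[255,0.1,0.2,0,0,0,62],[255,0.1,0.2,0,0,0,67.5],[255,0.1,0.2,0,0,0,67.5]])

```text
time: 7.6
eef_pos: [0.5091, -0.0041, 0.1935]
orientation: [-0.002, 0.861, 0.509, 0.0]
ft_force: [-5.8, 14.5, 7.1]
grip_width: 0.128
```

```bash
python3 - <<'E'
from h import *
np.set_printoptions(precision=3,suppress=True)
p=bot.camera('wrist'); save(p,'w4'); o=bot.observe();print(np.array(o['joint_pos']),np.array(o['ft_force']),np.array(o['wrist_torque']))
E
```

```text
[ 0.321  0.435 -0.569  1.929  0.298  0.862 -0.906] [-4.69  13.748  7.116] [ 2.431  0.93  -0.03 ]
```

View pics/w4.png

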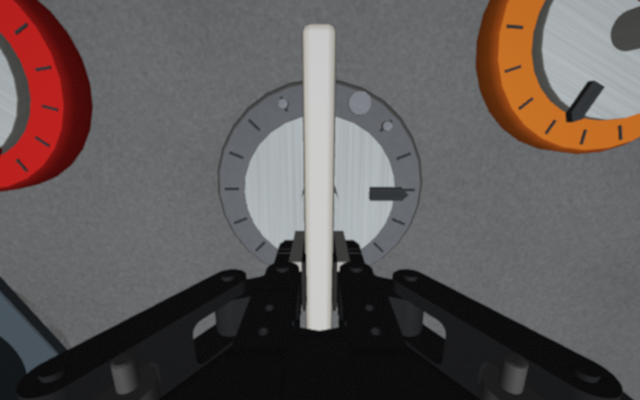

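The nib is on a tick and the tall tab is three notches further on, at (360,102), so 180° in total is confirmed. The side force fits a grip point about 3 mm off the axis, so I'll follow that arc. I go to one notch short first.

Request:
play_rows(increments=[[255,0,0.2,0,0,0,6],[255,-0.1,0.3,0,0,0,13],[255,-0.2,0.35,0,0,0,20],[255,-0.3,0.35,0,0,0,27],[255,-0.35,0.35,0,0,0,34],[255,-0.4,0.35,0,0,0,40],[255,-0.45,0.3,0,0,0,45],[255,-0.45,0.3,0,0,0,45],[255,-0.45,0.3,0,0,0,45]])

```text
time: 8.78
eef_pos: [0.5066, -0.0037, 0.1935]
orientation: [0.0, 0.602, 0.798, 0.001]
ft_force: [3.3, 3.9, 0.5]
grip_width: 0.13
```

```bash
python3 - <<'E'
from h import *
np.set_printoptions(precision=3,suppress=True)
p=bot.camera('wrist'); save(p,'w5'); o=bot.observe();print(np.array(o['joint_pos']),np.array(o['ft_force']),np.array(o['wrist_torque']))
E
```

```text
[ 0.458  0.473 -0.781  1.933  0.42   0.902 -0.256] [ 4.415  3.536 -0.422] [ 0.824 -0.804  0.017]
```

View pics/w5.png

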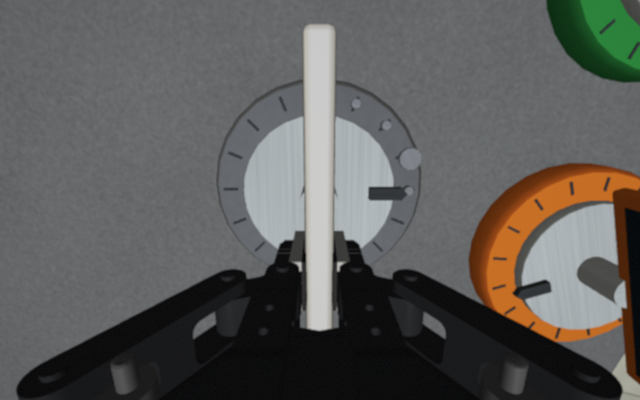

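The nib now stands at the first stub (409,191), and the tall head is one notch further at (410,159). I'll turn the last 22.5° gently.

Request:
play_rows(increments=[[255,0,0,0,0,0,5],[255,-0.05,0,0,0,0,10],[255,-0.1,-0.05,0,0,0,14],[255,-0.15,-0.1,0,0,0,18],[255,-0.2,-0.1,0,0,0,21],[255,-0.2,-0.1,0,0,0,22.5],[255,-0.2,-0.1,0,0,0,22.5],[255,-0.2,-0.1,0,0,0,22.5]])

```text
time: 9.82
eef_pos: [0.5054, -0.0043, 0.1935]
orientation: [0.001, 0.435, 0.901, 0.002]
ft_force: [9.8, 5.3, -4.8]
grip_width: 0.131
```

```bash
python3 - <<'E'
from h import *
np.set_printoptions(precision=3,suppress=True)
p=bot.camera('wrist'); save(p,'w6'); o=bot.observe();print(np.array(o['joint_pos']),np.array(o['ft_force']),np.array(o['wrist_torque']))
E
```

```text
[ 0.527  0.5   -0.891  1.935  0.482  0.929  0.071] [ 8.336  6.232 -4.249] [ 1.007 -1.545  0.064]
```

View pics/w6.png

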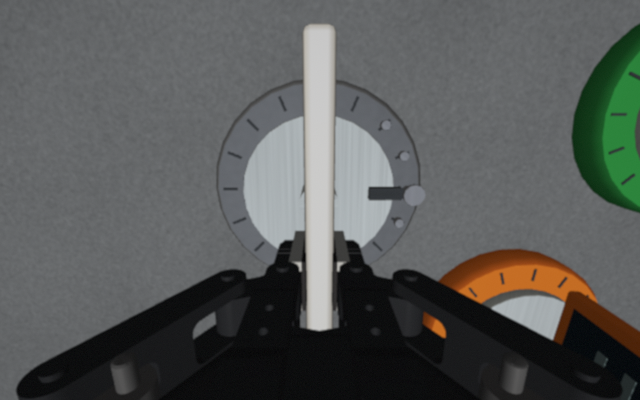

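The nib is at the tall flat head (414,195). I'll open the jaws and lift straight up.

Request:
play_rows(increments=[[200,0,0,0,0,0,0],[100,0,0,0,0,0,0],[0,0,0,0,0,0,0],[0,0,0,0,0,0,0],[0,0,0,0,0,0,0],[0,0,0,0,0,0,0],[0,0,0,3,0,0,0],[0,0,0,7,0,0,0],[0,0,0,11,0,0,0],[0,0,0,13,0,0,0]])

```text
time: 11.12
eef_pos: [0.504, -0.0052, 0.3254]
orientation: [0.001, 0.435, 0.9, 0.0]
ft_force: [-0.2, -0.4, -0.4]
grip_width: 1.003
```

Request:
play_rows(increments=[[0,-2,-4,2,0,0,0],[0,-4,-9,2,0,0,0],[0,-4,-14,2,0,0,0],[0,-4,-20,2,0,0,0],[0,-4,-24,2,0,0,0],[0,-4,-24,2,0,0,0],[0,-4,-24,2,0,0,0]])

```text
time: 12.0
eef_pos: [0.4636, -0.2448, 0.3433]
orientation: [-0.0, 0.435, 0.9, 0.0]
ft_force: [-1.5, 1.5, 0.5]
grip_width: 0.997
```

```bash
python3 - <<'E'
from h import *
np.set_printoptions(precision=4,suppress=True)
p=bot.camera('top'); save(p,'t7',(265,145,365,245),4)
for q in ['aim','tall_tab','screen_top','pump_bottle','stapler','pen_cup']:
    for d in bot.landmark_of(p,q): print(q,round(d['conf'],2),w(p,d['point']))
p=bot.camera('scene'); save(p,'s7')
for q in ['aim','tall_tab','pump_bottle','stapler','pen_cup']:
    for d in bot.landmark_of(p,q): print(q,round(d['conf'],2),w(p,d['point']))
o=bot.observe(); print(o['time'],o['eef_pos'],o['ft_force'],np.abs(o['dq']).max())
E
```

```text
aim 0.97 [0.1764 0.2055 0.0284]
aim 0.93 [ 0.7234 -0.0614  0.0317]
aim 0.8 [0.685  0.2265 0.0305]
aim 0.71 [0.5753 0.0454 0.0271]
tall_tab 0.48 [0.574  0.0459 0.032 ]
screen_top 0.92 [0.2582 0.24   0.2062]
screen_top 0.81 [ 0.7984 -0.0099  0.2112]
screen_top 0.72 [0.756  0.2832 0.2062]
pump_bottle 0.71 [ 0.4842  0.39   -0.0015]
pen_cup 0.63 [ 0.6755 -0.4154  0.0016]
aim 0.65 [0.579  0.0538 0.0285]
tall_tab 0.5 [0.5785 0.0464 0.028 ]
pump_bottle 0.68 [ 0.4837  0.3946 -0.0032]
stapler 0.72 [ 0.4932 -0.3732  0.0009]
pen_cup 0.88 [ 0.6784 -0.414  -0.0047]
12.65 [ 0.4636 -0.2456  0.3433] [ 1.3949  0.7206 -0.1347] 0.0021832116492603976
```

View pics/t7.png

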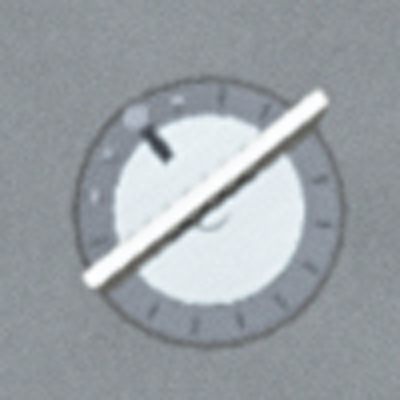

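View pics/s7.png

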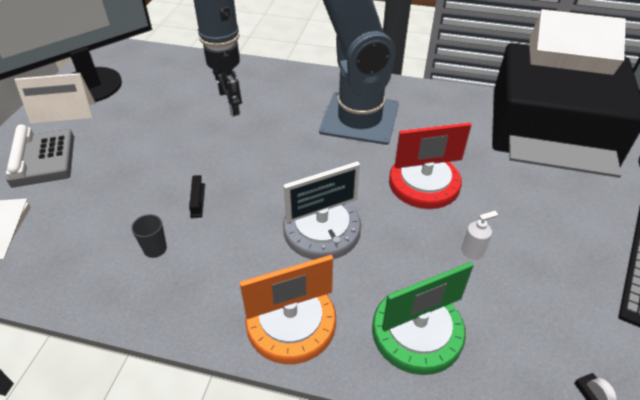

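The pointer meets the tall head at crop (140,122), the panel line is unchanged, the other things haven't moved and the arm is clear. I'll hand it in.

```bash
python3 -c "
from bench import bot
print(bot.job_done())"
```

```text
the job is handed in; nothing more can be done
None
```

The grey stand's screen is turned 180° counter-clockwise (8 notches) and settled at the tall flat-headed tab. I did it with one pinch at the top edge, because joint 7 could cover the whole turn. I then let go, lifted clear and handed the job in at about 12.7 s.

- **Pointer:** in the final top view it meets the tall head. The detected aim point and tab were about 1.5 mm apart there, inside the 9 mm limit. In the scene view they were about 7 mm apart, which is within what two 4 mm detections can be off. The pictures show the pointer in the notch.
- **Overshoot:** the screen was stopped one notch short, then turned the last 22.5° slowly, and it did not run past the tab.
- **Other things:** the pump bottle, stapler and pen cup are where they were, to within detection error. The arm ended clear of everything, with almost no force on it.
- **Forces:** the highest side force I read, between moves, was about 15 N, because the grip was roughly 3 mm off the swivel axis. I corrected for that during the turn.

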